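Put the tested supply modules and parts cups away

ROBOT

A 6-joint arm with a two-finger parallel gripper is mounted at the origin on the work surface. World frame = base frame: x ahead of the robot, y to its left, z up, the work surface at z = 0. Lengths are in mm, angles in rad, forces in N, time in s.
With the tool pointing down it reaches from about 400 to 925 mm from the base axis. Payload 12.5 kg.
Tool frame: the origin (TCP) lies at the very end of the fingers, on their centre line; the grasp point (between the pads) lies 19 mm behind it; z points along the fingers, y is the line along which they close (so a half turn about z gives the same grasp; the last joint's range is limited). The gripper opens to 95 mm and grips with 3 to 60 N. Pads are 20 mm wide; open, the fingers measure 119 mm over their backs; the gripper's body (75 mm by 180 mm) begins 59 mm behind the grasp point.
Start: joints at [-1.286, 0.491, 1.559, -0, 1.092, -0.106], TCP at [238.104, -577.887, 214.661] pointing down, gripper open.
Joint ranges: [-3.1, 3.1], [-0.84, 2.19], [0.05, 2.79], [-1.13, 4.28], [0.06, 2.93], [-2.69, 2.69]. Speed limits (rad/s): [2.22, 2.22, 2.79, 3.14, 3.14, 3.14].

INTERFACE

Orientations are given as a unit quaternion [x, y, z, w].
In Python, from station import robot, optics gives the robot as it stands. The module is installed in compiled form; this text tells all that it offers.
- The arm moves only by the tool drive_tool, never from a script. Its arguments are lists of equal length, an entry for each row: "slide": the shift along the tool's x, y, z as a fraction of full scale, a list of three; "angular": the turn, a rotation vector about the tool's x, y, z as a fraction of full scale, a list of three; "grip": the closure, from 0 (fully open) to 1 (shut). A call has 1 to 20 rows; each row shifts and turns the commanded pose from where the row before left it, along the tool's axes as they then stand; what a row does not reach is not made up. Full scale, the value 1, is 0.25 m for a shift and 90 degrees for a turn. A row lasts 1/12 s, in which the tool goes at most 41.7 mm and 7.16 degrees, less where a joint would pass 70% of its speed; a pose out of reach is approached as far as the arm can. A call with a number of a shift or a turn outside -1 to 1 is refused whole. A call with a gripper value outside its range is refused whole. The fingers move at their own pace and stop on an object; "grip_force" is the grip in N (left out, the last holds). Time passes only in rows, so rows that do not move let the fingers close. It gives the time, the measured TCP pose, the force, the opening and the grip force at its end, in the units of the state.
- robot.get_obs(): the state, without advancing time (a new reading comes with each control period).
- optics.camera(name): name is "side" or "top" or "wrist"; returns (picture, depth): 400x640x3 uint8, red, green, blue; 400x640 float32, mm along the optical axis (not along the pixel's ray), 0 where there is no reading.
- optics.get_calibration(name): a dict with "camera_matrix" (3x3 intrinsics, pixels), "rvec" (rotation vector, rad) and "tvec" (3), from world to camera coordinates, as OpenCV has them. Camera axes: x right, y down, z forward; pixel columns grow to the right and rows downward; lengths in mm; the calibration is good to about 2 mm. A picture is of the moment at which its call begins: read the wrist's pose just before it. get_calibration takes no time and is no camera call; for the wrist camera it gives the pose at the moment of the call.
- robot.job_done(): hands the job in; it is judged then, once.
The state is a dict: "clock": time; "joint_pos": joint angles; "joint_vel": joint speeds; "joint_efforts": joint torques, N m; "tcp_pos": TCP position; "tool_rot": TCP orientation; "wrist_force": force on the tool from outside, world axes, zero at the start; "moment": the same for the moment, N m; "gripper_width": opening from 0.0 (shut) to 1.0 (fully open); "finger_force": force on a finger pad.
Only numpy, scipy, OpenCV 4.12 (cv2) and the standard library are available. Lean on these libraries where they do the work, as an engineer would, in place of code of your own. Each camera call takes 0.05 s, during which the arm holds its last target. There are 200 camera calls.

TASK

Clear the test bench: bring every L-shaped supply module through a roof hatch of the storage case, tilting it because its foot is longer than the hatch, and set it down without dropping it so that it stands upright on its foot on the case floor, wholly inside. Nest all the loose parts cups into one straight stack on the cup that is fixed to the steel disc, each fully seated. Leave the other things on the bench where they are.

Things in the scene. Friction and masses are not known exactly. Their poses are not given: they have to be found in the camera images.
- case: grey sheet-metal storage case, fixed, 197 (x) x 278 (y) x 140 mm high. Origin: centre of the underside; x roughly away from the robot, z up. Walls 6 mm (+x one clear), floor top at 5 mm, roof plate from 136 to 140 mm with three hatches in a row along y. Inside one open space, 185 x 266 mm, reaching 74 mm under the roof on the hatches' -x (robot) side, 10 mm on their +x side
- stand_mid (a point): the fixed lowest cup of the stack, upright on a steel disc 100 mm across, 8 mm thick; same shape as the loose cups. Point: on its axis, 23.5 mm above its bottom, 31.5 mm above the bench; rim 55 mm above the bench. A cup seated in it has its own middle 22 mm above this point, the next 44 mm, and so on
- hatch1 (a point): centre of hatch 1, level with the roof's top; hatch 100 mm (case x) by 76 mm (case y), at case x = +32 mm, y = -90 mm; 14 mm bars between hatches
- hatch2 (a point): centre of hatch 2, level with the roof's top; hatch 100 mm (case x) by 76 mm (case y), at case x = +32 mm, y = 0 mm; 14 mm bars between hatches
- hatch3 (a point): centre of hatch 3, level with the roof's top; hatch 100 mm (case x) by 76 mm (case y), at case x = +32 mm, y = 90 mm; 14 mm bars between hatches
- module1_mid (a point): L-shaped bare aluminium supply module, 0.32 kg; foot 110 long (x) x 50 wide x 8 mm, black block on it 20 mm high, 15 to 75 mm from the toe; at its +x end an upright plate 12 thick (x) x 50 wide (y) x 130 mm high, to hold it by. Point: centre of the plate, 65 mm above the underside; outer face 6 mm to +x, toe 104 mm to -x. z up. Starts standing, toe roughly towards the robot. Absent ones read None
- module2_mid (a point): L-shaped bare aluminium supply module, 0.32 kg; foot 110 long (x) x 50 wide x 8 mm, black block on it 20 mm high, 15 to 75 mm from the toe; at its +x end an upright plate 12 thick (x) x 50 wide (y) x 130 mm high, to hold it by. Point: centre of the plate, 65 mm above the underside; outer face 6 mm to +x, toe 104 mm to -x. z up. Starts standing, toe roughly towards the robot. Absent ones read None
- module3_mid (a point): L-shaped bare aluminium supply module, 0.32 kg; foot 110 long (x) x 50 wide x 8 mm, black block on it 20 mm high, 15 to 75 mm from the toe; at its +x end an upright plate 12 thick (x) x 50 wide (y) x 130 mm high, to hold it by. Point: centre of the plate, 65 mm above the underside; outer face 6 mm to +x, toe 104 mm to -x. z up. Starts standing, toe roughly towards the robot. Absent ones read None
- cup1_mid (a point): black parts cup, 60 g, open top, 47 mm high: cone, outer diameter 47 mm at the bottom, 58 mm at 25 mm up, then a straight collar 68 mm outer, 62 mm inner diameter, 22 mm high to the rim. Nested, collar sits on rim, 22 mm higher, with about 2 mm of play. Point: on the axis, 23.5 mm above the bottom. Starts upright on the bench. Absent ones read None
- cup2_mid (a point): black parts cup, 60 g, open top, 47 mm high: cone, outer diameter 47 mm at the bottom, 58 mm at 25 mm up, then a straight collar 68 mm outer, 62 mm inner diameter, 22 mm high to the rim. Nested, collar sits on rim, 22 mm higher, with about 2 mm of play. Point: on the axis, 23.5 mm above the bottom. Starts upright on the bench. Absent ones read None
- cup3_mid (a point): black parts cup, 60 g, open top, 47 mm high: cone, outer diameter 47 mm at the bottom, 58 mm at 25 mm up, then a straight collar 68 mm outer, 62 mm inner diameter, 22 mm high to the rim. Nested, collar sits on rim, 22 mm higher, with about 2 mm of play. Point: on the axis, 23.5 mm above the bottom. Starts upright on the bench. Absent ones read None
- cup4_mid (a point): black parts cup, 60 g, open top, 47 mm high: cone, outer diameter 47 mm at the bottom, 58 mm at 25 mm up, then a straight collar 68 mm outer, 62 mm inner diameter, 22 mm high to the rim. Nested, collar sits on rim, 22 mm higher, with about 2 mm of play. Point: on the axis, 23.5 mm above the bottom. Starts upright on the bench. Absent ones read None
- meter: bystander, not to be disturbed: yellow multimeter lying flat, 85 x 165 x 36 mm; origin at the centre of its underside
- board: bystander, not to be disturbed: green circuit board lying flat, 80 x 120 x 14 mm; origin at the centre of its underside
- driver: bystander, not to be disturbed: screwdriver lying flat, its handle towards its own -x; origin at the centre of its underside
- fluxjar: bystander, not to be disturbed: small amber jar, 44 mm across, 55 mm high; origin at the centre of its underside
- spool: bystander, not to be disturbed: grey spool, 60 mm across, 40 mm high; origin at the centre of its underside
- partsbox: bystander, not to be disturbed: closed grey parts box, 70 x 100 x 35 mm; origin at the centre of its underside
- adapter: bystander, not to be disturbed: black mains adapter, 60 x 100 x 32 mm; origin at the centre of its underside

How it is judged (in metres and radians):
At the end, for the whole second after the job is handed in: All modules stand on the case floor inside it (plate centre 62 to 78 mm above its underside, tilt under 0.1 rad) and all cups are in the stack on the fixed cup (axes within 8 mm, tilt under 0.12 rad, heights -4 to +5 mm from multiples of 22 mm), all at rest (x of module1_mid in the frame of case between -0.09 and 0.09 m and y of module1_mid in the frame of case between -0.13 and 0.13 m and z of module1_mid in the frame of case between 0.062 and 0.078 m and angle between each of module1_mid, module2_mid, module3_mid's own z axis and vertical below 0.1 rad and linear speed of each of module1, module2, module3, cup1, cup2, cup3, cup4 below 0.03 m/s and x of module2_mid in the frame of case between -0.09 and 0.09 m and y of module2_mid in the frame of case between -0.13 and 0.13 m and z of module2_mid in the frame of case between 0.062 and 0.078 m and x of module3_mid in the frame of case between -0.09 and 0.09 m and y of module3_mid in the frame of case between -0.13 and 0.13 m and z of module3_mid in the frame of case between 0.062 and 0.078 m and horizontal distance between each of cup1_mid, cup2_mid, cup3_mid, cup4_mid and stand_mid below 0.008 m and angle between each of cup1_mid, cup2_mid, cup3_mid, cup4_mid's own z axis and vertical below 0.12 rad and (z of cup1_mid in the frame of stand_mid between 0.018 and 0.027 m or z of cup1_mid in the frame of stand_mid between 0.04 and 0.049 m or z of cup1_mid in the frame of stand_mid between 0.062 and 0.071 m or z of cup1_mid in the frame of stand_mid between 0.084 and 0.093 m) and (z of cup2_mid in the frame of stand_mid between 0.018 and 0.027 m or z of cup2_mid in the frame of stand_mid between 0.04 and 0.049 m or z of cup2_mid in the frame of stand_mid between 0.062 and 0.071 m or z of cup2_mid in the frame of stand_mid between 0.084 and 0.093 m) and (z of cup3_mid in the frame of stand_mid between 0.018 and 0.027 m or z of cup3_mid in the frame of stand_mid between 0.04 and 0.049 m or z of cup3_mid in the frame of stand_mid between 0.062 and 0.071 m or z of cup3_mid in the frame of stand_mid between 0.084 and 0.093 m) and (z of cup4_mid in the frame of stand_mid between 0.018 and 0.027 m or z of cup4_mid in the frame of stand_mid between 0.04 and 0.049 m or z of cup4_mid in the frame of stand_mid between 0.062 and 0.071 m or z of cup4_mid in the frame of stand_mid between 0.084 and 0.093 m)); the robot touches nothing.
It fails at once if a bystander is pushed more than 50 mm from its place (distance of any of meter, board, driver, fluxjar, spool, partsbox, adapter from where it was at the start of the episode above 0.05 m).
It fails at once if a module is dropped into the case (falls faster than 0.9 m/s inside it) ((linear speed of module1 above 0.9 m/s and x of module1_mid in the frame of case between -0.1 and 0.1 m and y of module1_mid in the frame of case between -0.14 and 0.14 m and z of module1_mid in the frame of case below 0.16 m) or (linear speed of module2 above 0.9 m/s and x of module2_mid in the frame of case between -0.1 and 0.1 m and y of module2_mid in the frame of case between -0.14 and 0.14 m and z of module2_mid in the frame of case below 0.16 m) or (linear speed of module3 above 0.9 m/s and x of module3_mid in the frame of case between -0.1 and 0.1 m and y of module3_mid in the frame of case between -0.14 and 0.14 m and z of module3_mid in the frame of case below 0.16 m)).
Of module1, module2, module3 only 2 to 3 are there at a start; the rules pass over those that are not, and their reading is None.
Of cup1, cup2, cup3, cup4 only 3 to 4 are there at a start; the rules pass over those that are not, and their reading is None.
At some moment in a run one of cup1, cup2, cup3, cup4 may be knocked a few centimetres aside while the robot is not near it.
It also fails if it takes over 210 s, if anything falls off the work surface, if the arm or the gripper's body presses on something with over 40 N, if the wrist force passes 120 N, or if a joint passes its speed limit or range.

## Working session

There is one attempt and no reset: what is moved stays moved. The work goes in short steps, Python scripts to look and compute and a tool call to move; the robot and the scene stay as the last step left them, time stands still between calls to the robot, and variables do not carry over. Pictures are saved under pics/ and viewed, at most 14 in all, crops included, and the job is handed in when it is done.

Besides the shell and the picture viewer there is one more tool, called after "Call:" by a JSON object that holds its "fn" and its "kwargs", one argument or row to a line. drive_tool: Moves the arm, as the interface text tells. Its arguments: {"type":"object","properties":{"slide":{"type":"array","items":{"type":"array","items":{"type":"number","minimum":-1,"maximum":1}}},"angular":{"type":"array","items":{"type":"array","items":{"type":"number","minimum":-1,"maximum":1}}},"grip":{"type":"array","items":{"type":"number"}},"grip_force":{"type":"number"}},"required":["slide","angular","grip"]}

```bash
mkdir -p pics
cat > h.py <<'E'
import numpy as np, cv2
from station import robot, optics
from scipy.spatial.transform import Rotation as R
def cloud(name):
    c=optics.get_calibration(name); im,d=optics.camera(name)
    K=np.array(c["camera_matrix"]); Rm=cv2.Rodrigues(np.array(c["rvec"],float))[0]; t=np.array(c["tvec"],float).reshape(3)
    v,u=np.mgrid[0:d.shape[0],0:d.shape[1]]
    P=np.stack([(u-K[0,2])/K[0,0]*d,(v-K[1,2])/K[1,1]*d,d],-1)
    W=(P-t)@Rm; W[d==0]=np.nan
    return im,d,W
def save(im,n): cv2.imwrite("pics/"+n+".png",im[...,::-1])
def proj(name,p):
    c=optics.get_calibration(name)
    return cv2.projectPoints(np.array(p,float).reshape(-1,1,3),np.array(c["rvec"],float),np.array(c["tvec"],float),np.array(c["camera_matrix"]),None)[0].reshape(-1,2)
E
python3 - <<'E'
from h import *
o=robot.get_obs()
for k in o: print(k,np.round(o[k],3))
for n in("top","side"):
    im,d,W=cloud(n); save(im,n); np.savez("pics/"+n,im=im,W=W)
    c=optics.get_calibration(n);print(n,c["camera_matrix"],c["rvec"],c["tvec"])
E
```

```text
clock 0.0
joint_pos [-1.286  0.492  1.559 -0.     1.092 -0.106]
joint_vel [-0.001  0.    -0.002 -0.     0.    -0.   ]
joint_efforts [-2.0000e-03 -6.1265e+01 -2.5818e+01  6.9000e-02  4.8000e-02 -0.0000e+00]
tcp_pos [ 238.055 -577.621  214.075]
tool_rot [ 0.981  0.194 -0.    -0.001]
wrist_force [ 0.049 -0.682 -0.516]
moment [-0.008 -0.009  0.019]
finger_force 0.0
gripper_width 0.999
top [[456.46817111   0.         312.17103543]
 [  0.         456.46817111 192.94071088]
 [  0.           0.           1.        ]] [ 2.14857272 -2.19446303  0.12105912] [-104.39000559  567.05782786 1215.45837561]
side [[378.14969409   0.         314.95005076]
 [  0.         378.14969409 195.03321411]
 [  0.           0.           1.        ]] [ 0.5631203  -2.5149881   1.43235569] [473.41595716 267.68433625 951.38174554]
```

View pics/top.png

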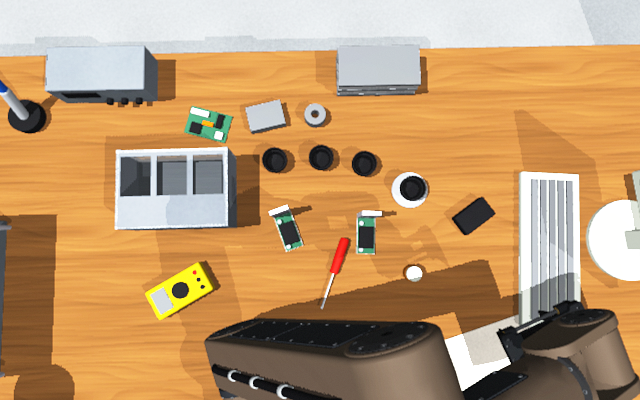

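View pics/side.png

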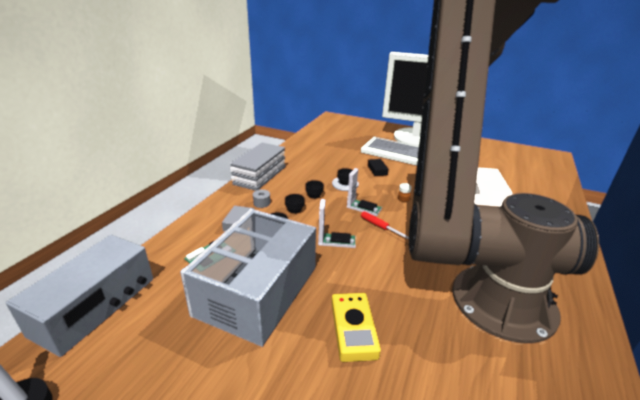

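Top view: case at px (115–235,150–230), two modules with plates at (285,213) and (370,213), three loose cups at (275,160), (321,157), (365,163), stand cup at (412,188). Side view agrees; nothing else is in sight.

Run:
```python
from h import *
z=np.load("pics/top.npz"); W=z["W"]; im=z["im"]
Z=W[...,2]
print("bench",np.nanmedian(Z[250:290,240:300]), "coverage",np.isfinite(Z).mean())
def win(u0,u1,v0,v1,lo,hi):
    m=np.zeros(Z.shape,bool); m[v0:v1,u0:u1]=1
    return m&(Z>lo)&(Z<hi)
for n,w in dict(cupA=(258,292,142,178),cupB=(304,338,142,175),cupC=(349,381,148,180),stand=(392,430,170,208)).items():
    lo=(40,60) if n!="stand" else (48,68)
    m=win(*w,*lo); p=W[m]; c,r=cv2.minEnclosingCircle(p[:,:2].astype(np.float32)); print(n,m.sum(),np.round(c,1),round(r,1),np.nanmedian(p[:,2]))
for n,w in dict(modA=(262,306,198,256),modB=(345,398,200,258)).items():
    m=win(*w,115,145); p=W[m]; print(n,m.sum(),np.median(p[:,2]),cv2.minAreaRect(p[:,:2].astype(np.float32)))
    m=win(*w,5,35); p=W[m]; print(n,"foot",cv2.minAreaRect(p[:,:2].astype(np.float32)))
m=win(105,250,140,240,128,152); p=W[m]; print("case",np.median(p[:,2]),cv2.minAreaRect(p[:,:2].astype(np.float32)))
# other things
for n,w in dict(spool=(300,330,98,130),box=(243,292,95,136),board=(180,236,100,145),adapter=(448,498,192,238),jar=(402,428,262,284)).items():
    m=win(*w,6,80);p=W[m];print(n,np.round([*p[:,:2].min(0),*p[:,:2].max(0)]),round(np.percentile(p[:,2],95)))
m=(im[...,0]>150)&(im[...,1]<60)&(im[...,2]<60); p=W[m]; print("driver",np.round([*np.nanmin(p[:,:2],0),*np.nanmax(p[:,:2],0)]))
```

```text
bench -0.4495825131123873 coverage 0.995953125
cupA 96 [658.8 -15.5] 34.2 45.60154878145636
cupB 100 [ 662.9 -142.5] 34.2 45.17594844980345
cupC 97 [ 644.1 -259.4] 34.0 46.0203301538851
stand 109 [ 571.7 -387.4] 34.5 54.31147930318878
modA 106 129.20718497397945 ((515.1332397460938, -30.65065574645996), (12.501379013061523, 49.71144485473633), 19.332365036010742)
modA foot ((478.39031982421875, -34.19594192504883), (118.62007904052734, 148.100341796875), 87.7829360961914)
modB 104 129.88330257437252 ((502.5569152832031, -262.8453674316406), (48.11030578613281, 12.397294998168945), 87.21641540527344)
modB foot ((466.4460144042969, -274.1795654296875), (135.56369018554688, 169.2594757080078), 83.0479965209961)
case 139.09856099509204 ((576.4046020507812, 234.08370971679688), (199.60824584960938, 279.8275451660156), 0.4235655665397644)
spool [ 752. -157.  829.  -89.] 43
box [736. -46. 846.  64.] 38
board [719. 108. 821. 235.] 15
adapter [ 444. -612.  562. -492.] 36
jar [ 320. -399.  367. -357.] 58
driver [ 343. -211.  441.  206.]
```

```bash
cat >> h.py <<'E'
def rot(yaw,tilt=0):
    "closing axis along yaw (deg); tilt: fingers lean outwards along closing axis"
    a,t=np.radians([yaw,tilt]); y0=np.array([np.cos(a),np.sin(a),0]); x=np.array([-np.sin(a),np.cos(a),0])
    z=np.sin(t)*y0-np.cos(t)*np.array([0,0,1]); y=np.cross(z,x)
    return R.from_matrix(np.stack([x,y,z],1))
def plan(targets,n=None):
    "targets (pos,yaw,tilt): turn first, then slide, from the measured pose"
    o=robot.get_obs(); p=np.array(o["tcp_pos"]); q=R.from_quat(o["tool_rot"])
    for (tp,yaw,tilt) in targets:
        tp=np.array(tp,float); qt=rot(yaw,tilt); rv=(q.inv()*qt).as_rotvec()/(np.pi/2)
        s=qt.inv().apply(tp-p)/250
        na=int(np.ceil(np.linalg.norm(rv)/.075)); ns=int(np.ceil(np.linalg.norm(s)/.155))
        print("turn",np.round(rv,4),"rows",na,np.round(rv/max(na,1),4)," slide",np.round(s,4),"rows",ns,np.round(s/max(ns,1),4))
        p,q=tp,qt
E
python3 - <<'E'
from h import *
plan([((515,-31,215),19.3,0),((515,-31,93),19.3,0)])
E
```

```text
turn [-4.000e-04 -5.000e-04 -9.656e-01] rows 13 [-0.     -0.     -0.0743]  slide [ 1.6976  1.7682 -0.0035] rows 16 [ 0.1061  0.1105 -0.0002]
turn [0. 0. 0.] rows 0 [0. 0. 0.]  slide [0.    0.    0.488] rows 4 [0.    0.    0.122]
```

Call:
{"fn": "drive_tool", "kwargs": {
  "slide": [
    [0,0,0],
    [0,0,0],
    [0,0,0],
    [0,0,0],
    [0,0,0],
    [0,0,0],
    [0,0,0],
    [0,0,0],
    [0,0,0],
    [0,0,0],
    [0,0,0],
    [0,0,0],
    [0,0,0]
  ],
  "angular": [
    [0,0,-0.0743],
    [0,0,-0.0743],
    [0,0,-0.0743],
    [0,0,-0.0743],
    [0,0,-0.0743],
    [0,0,-0.0743],
    [0,0,-0.0743],
    [0,0,-0.0743],
    [0,0,-0.0743],
    [0,0,-0.0743],
    [0,0,-0.0743],
    [0,0,-0.0743],
    [0,0,-0.0743]
  ],
  "grip": [0,0,0,0,0,0,0,0,0,0,0,0,0],
  "grip_force": 50
}}

```text
clock: 1.18
tcp_pos: [238.0, -577.7, 214.3]
tool_rot: [0.576, 0.817, 0.0, -0.0]
wrist_force: [0.2, 0.3, -1.0]
gripper_width: 1.0
finger_force: 0.0
```

Call:
{"fn": "drive_tool", "kwargs": {
  "slide": [
    [0.1061,0.1105,0],
    [0.1061,0.1105,0],
    [0.1061,0.1105,0],
    [0.1061,0.1105,0],
    [0.1061,0.1105,0],
    [0.1061,0.1105,0],
    [0.1061,0.1105,0],
    [0.1061,0.1105,0],
    [0.1061,0.1105,0],
    [0.1061,0.1105,0],
    [0.1061,0.1105,0],
    [0.1061,0.1105,0],
    [0.1061,0.1105,0],
    [0.1061,0.1105,0],
    [0.1061,0.1105,0],
    [0.1061,0.1105,0],
    [0,0,0],
    [0,0,0]
  ],
  "angular": [
    [0,0,0],
    [0,0,0],
    [0,0,0],
    [0,0,0],
    [0,0,0],
    [0,0,0],
    [0,0,0],
    [0,0,0],
    [0,0,0],
    [0,0,0],
    [0,0,0],
    [0,0,0],
    [0,0,0],
    [0,0,0],
    [0,0,0],
    [0,0,0],
    [0,0,0],
    [0,0,0]
  ],
  "grip": [0,0,0,0,0,0,0,0,0,0,0,0,0,0,0,0,0,0]
}}

```text
clock: 2.68
tcp_pos: [515.0, -29.5, 214.2]
tool_rot: [0.577, 0.817, -0.0, -0.0]
wrist_force: [-0.1, -0.1, -0.5]
gripper_width: 1.0
finger_force: 0.0
```

Run:
```python
from h import *
o=robot.get_obs(); print(np.round(o["tcp_pos"],1),np.round(o["joint_pos"],2),o["clock"])
im,d,W=cloud("wrist"); save(im,"w1"); Z=W[...,2]
m=(Z>115)&(Z<145); p=W[m]; print(m.sum(),np.median(p[:,2]) if m.sum() else 0); 
if m.sum(): print(cv2.minAreaRect(p[:,:2].astype(np.float32)))
im,d,W=cloud("top"); save(im,"top2")
plan([((515,-31,93),19.3,0)])
```

```text
[515.  -29.5 214.2] [-0.19  0.34  1.82 -0.    0.98 -0.53] 2.6833
14582 139.75718673105055
((594.350830078125, 70.65425872802734), (234.64031982421875, 174.75502014160156), 21.358362197875977)
turn [-0.0005 -0.0001  0.0005] rows 1 [-0.0005 -0.0001  0.0005]  slide [0.0007 0.0028 0.4855] rows 4 [0.0002 0.0007 0.1214]
```

View pics/w1.png

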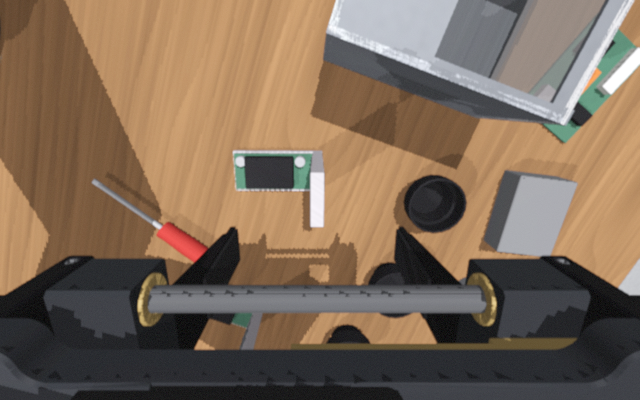

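Wrist view shows the module plate at (317,190), centred between the fingers. Descend and grip.

Call:
{"fn": "drive_tool", "kwargs": {
  "slide": [
    [0,0.003,0.1214],
    [0,0,0.1214],
    [0,0,0.1214],
    [0,0,0.1214],
    [0,0,0],
    [0,0,0],
    [0,0,0],
    [0,0,0],
    [0,0,0],
    [0,0,0],
    [0,0,0],
    [0,0,0],
    [0,0,0]
  ],
  "angular": [
    [0,0,0],
    [0,0,0],
    [0,0,0],
    [0,0,0],
    [0,0,0],
    [0,0,0],
    [0,0,0],
    [0,0,0],
    [0,0,0],
    [0,0,0],
    [0,0,0],
    [0,0,0],
    [0,0,0]
  ],
  "grip": [0,0,0,0,0,1,1,1,1,1,1,1,1]
}}

```text
clock: 3.87
tcp_pos: [515.6, -30.9, 93.5]
tool_rot: [0.578, 0.816, 0.0, 0.0]
wrist_force: [0.8, 0.3, -0.4]
gripper_width: 0.497
finger_force: 0.0
```

Run:
```python
from h import *
o=robot.get_obs(); print(np.round(o["tcp_pos"],1),np.round(o["joint_pos"],2),o["clock"],o["gripper_width"]*95,o["finger_force"],np.round(o["wrist_force"],1))
```

```text
[515.6 -30.9  93.5] [-0.19  0.51  1.95 -0.    0.69 -0.52] 3.8667 47.25174101521072 0.0 [ 0.8  0.3 -0.4]
```

Call:
{"fn": "drive_tool", "kwargs": {
  "slide": [
    [0,0,0],
    [0,0,0],
    [0,0,0],
    [0,0,0],
    [0,0,0],
    [0,0,0],
    [0,0,0],
    [0,0,0],
    [0,0,0],
    [0,0,-0.02],
    [0,0,-0.04],
    [0,0,-0.08],
    [0,0,-0.12],
    [0,0,-0.12],
    [0,0,-0.12],
    [0,0,-0.12],
    [0,0,-0.12],
    [0,0,-0.12],
    [0,0,-0.1],
    [0,0,0]
  ],
  "angular": [
    [0,0,0],
    [0,0,0],
    [0,0,0],
    [0,0,0],
    [0,0,0],
    [0,0,0],
    [0,0,0],
    [0,0,0],
    [0,0,0],
    [0,0,0],
    [0,0,0],
    [0,0,0],
    [0,0,0],
    [0,0,0],
    [0,0,0],
    [0,0,0],
    [0,0,0],
    [0,0,0],
    [0,0,0],
    [0,0,0]
  ],
  "grip": [1,1,1,1,1,1,1,1,1,1,1,1,1,1,1,1,1,1,1,1]
}}

```text
clock: 5.53
tcp_pos: [516.3, -31.0, 338.8]
tool_rot: [0.578, 0.816, 0.002, 0.004]
wrist_force: [0.2, -0.9, -3.3]
gripper_width: 0.127
finger_force: 50.0
```

```bash
cat > mp.py <<'E'
from h import *
# case frame -> world
C=np.array([576.4,234.1]); CY=0.42
def tcp(hx,hy,hz,t,g=92):
    "TCP for heel (outer lower plate corner) at case hx,hz, tilt t deg; plate mid 6 mm in"
    a=np.radians(t); x=hx-6*np.cos(a)-g*np.sin(a); z=hz-6*np.sin(a)+g*np.cos(a)
    c=np.radians(CY); w=C+[x*np.cos(c)-hy*np.sin(c), x*np.sin(c)+hy*np.cos(c)]
    return ((w[0],w[1],z),CY,t)
E
python3 - <<'E'
from mp import *
o=robot.get_obs(); print(np.round(o["tcp_pos"],1),o["gripper_width"]*95,o["finger_force"],np.round(o["wrist_force"],1))
p=o["tcp_pos"]
for h in [(160,0,215,30),(60,0,150,30),(56,0,62,30),(52,0,45,20),(51,0,26,10),(51,0,6,0)]: 
    r=tcp(*h); print(np.round(r[0],1))
plan([tcp(160,0,215,30)])
E
```

```text
[516.3 -31.  338.8] 12.025129436537902 49.99877750873566 [ 0.2 -0.9 -3.3]
[685.2 234.9 291.7]
[585.2 234.2 226.7]
[581.2 234.1 138.7]
[591.3 234.2 129.4]
[605.5 234.3 115.6]
[621.4 234.4  98. ]
turn [-0.3255 -0.0531  0.2057] rows 6 [-0.0542 -0.0089  0.0343]  slide [1.0586 0.4976 0.5052] rows 9 [0.1176 0.0553 0.0561]
```

Call:
{"fn": "drive_tool", "kwargs": {
  "slide": [
    [0,0,0],
    [0,0,0],
    [0,0,0],
    [0,0,0],
    [0,0,0],
    [0,0,0],
    [0.1176,0.0553,0.0561],
    [0.1176,0.0553,0.0561],
    [0.1176,0.0553,0.0561],
    [0.1176,0.0553,0.0561],
    [0.1176,0.0553,0.0561],
    [0.1176,0.0553,0.0561],
    [0.1176,0.0553,0.0561],
    [0.1176,0.0553,0.0561],
    [0.1176,0.0553,0.0561],
    [0,0,0],
    [0,0,0]
  ],
  "angular": [
    [-0.0542,-0.0089,0.0343],
    [-0.0542,-0.0089,0.0343],
    [-0.0542,-0.0089,0.0343],
    [-0.0542,-0.0089,0.0343],
    [-0.0542,-0.0089,0.0343],
    [-0.0542,-0.0089,0.0343],
    [0,0,0],
    [0,0,0],
    [0,0,0],
    [0,0,0],
    [0,0,0],
    [0,0,0],
    [0,0,0],
    [0,0,0],
    [0,0,0],
    [0,0,0],
    [0,0,0]
  ],
  "grip": [1,1,1,1,1,1,1,1,1,1,1,1,1,1,1,1,1]
}}

```text
clock: 6.95
tcp_pos: [683.4, 236.1, 282.6]
tool_rot: [0.681, 0.687, 0.18, 0.178]
wrist_force: [-0.5, -1.3, -3.3]
gripper_width: 0.125
finger_force: 50.0
```

Run:
```python
from mp import *
o=robot.get_obs(); print(np.round(o["tcp_pos"],1),np.round(o["joint_pos"],2),o["clock"])
save(optics.camera("side")[0][170:370,150:450],"s2")
im=cv2.imread("pics/s2.png"); cv2.imwrite("pics/s2.png",cv2.resize(im,None,fx=2.5,fy=2.5))
plan([tcp(60,0,150,30),tcp(56,0,62,30)])
# upright interpolation rows: toe-supported rotation in 8 rows
hs=[(56-5*k/8,0,5+8+107*np.sin(np.radians(30-3.75*k))-4*k/8,30-3.75*k) for k in range(9)]
P=[tcp(*h) for h in hs]; print(np.round([p[0] for p in P],1))
for a,b in zip(P,P[1:]):
    print(np.round(rot(a[1],a[2]).inv().apply(np.array(b[0])-a[0])/250,4))
```

```text
[683.4 236.1 282.6] [ 0.29  0.42  1.58 -0.23  0.65  0.43] 6.95
turn [-0.0073 -0.0002  0.0002] rows 1 [-0.0073 -0.0002  0.0002]  slide [-8.000e-04 -4.528e-01  2.000e-04] rows 3 [-3.000e-04 -1.509e-01  1.000e-04]
turn [0. 0. 0.] rows 0 [0. 0. 0.]  slide [ 0.     -0.1899  0.2968] rows 3 [ 0.     -0.0633  0.0989]
[[581.2 234.1 143.2]
 [585.7 234.2 139.7]
 [590.4 234.2 135.6]
 [595.3 234.2 131.1]
 [600.3 234.3 126. ]
 [605.4 234.3 120.4]
 [610.7 234.4 114.4]
 [616.  234.4 107.9]
 [621.4 234.4 101. ]]
[-0.      0.0086  0.0211]
[0.     0.0097 0.0228]
[0.     0.011  0.0243]
[-0.      0.0125  0.0257]
[-0.      0.0141  0.0268]
[-0.      0.0159  0.0278]
[-0.      0.0177  0.0285]
[-0.      0.0197  0.029 ]
```

View pics/s2.png

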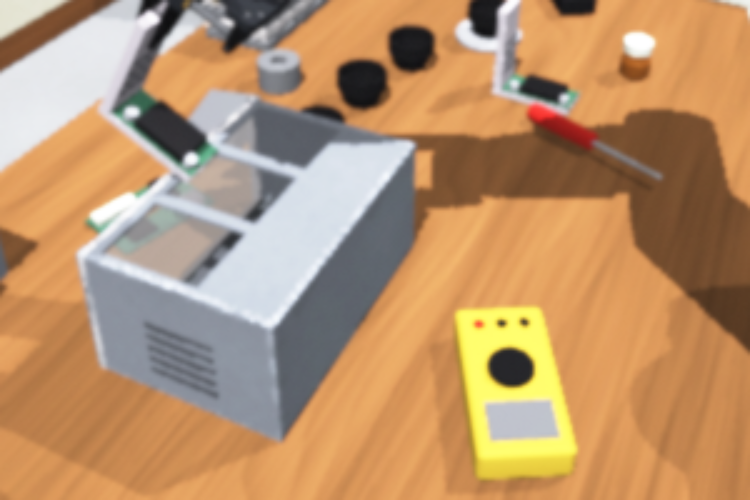

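Side view shows the module tilted toe-down over hatch 2 (toe at crop px (210,175)). Feed it in along its foot, then straight down.

Call:
{"fn": "drive_tool", "kwargs": {
  "slide": [
    [0,-0.0755,0],
    [0,-0.0755,0],
    [0,-0.0755,0],
    [0,-0.0755,0],
    [0,-0.0755,0],
    [0,-0.0755,0],
    [0,0,0],
    [0,0,0]
  ],
  "angular": [
    [-0.007,0,0],
    [0,0,0],
    [0,0,0],
    [0,0,0],
    [0,0,0],
    [0,0,0],
    [0,0,0],
    [0,0,0]
  ],
  "grip": [1,1,1,1,1,1,1,1]
}}

```text
clock: 7.67
tcp_pos: [585.2, 233.3, 228.6]
tool_rot: [0.681, 0.685, 0.185, 0.183]
wrist_force: [0.2, 0.5, -2.9]
gripper_width: 0.129
finger_force: 50.0
```

Run:
```python
from mp import *
o=robot.get_obs(); print(np.round(o["tcp_pos"],1),np.round(o["wrist_force"],1))
im=optics.camera("side")[0][200:350,150:350]; save(cv2.resize(im,None,fx=3,fy=3),"s3")
plan([tcp(56,0,68,30)])
```

```text
[585.2 233.3 228.6] [ 0.2  0.5 -2.9]
turn [ 0.0023 -0.0004 -0.0011] rows 1 [ 0.0023 -0.0004 -0.0011]  slide [ 0.0023 -0.1859  0.2827] rows 3 [ 0.0008 -0.062   0.0942]
```

View pics/s3.png

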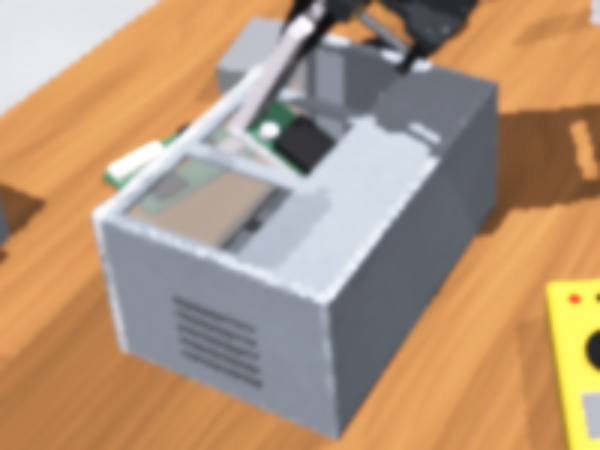

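The module is entering hatch 2 cleanly (heel at crop px (240,130)). Continue down and turn upright.

Call:
{"fn": "drive_tool", "kwargs": {
  "slide": [
    [0.0005,-0.0372,0.0565],
    [0.0005,-0.0372,0.0565],
    [0.0005,-0.0372,0.0565],
    [0.0005,-0.0372,0.0565],
    [0.0005,-0.0372,0.0565],
    [0,0,0],
    [0,0.0086,0.0211],
    [0,0.0097,0.0228],
    [0,0.011,0.0243],
    [0,0.0125,0.0257],
    [0,0.0141,0.0268],
    [0,0.0159,0.0278],
    [0,0.0177,0.0285],
    [0,0.0197,0.029],
    [0,0,0],
    [0,0,0]
  ],
  "angular": [
    [0,0,0],
    [0,0,0],
    [0,0,0],
    [0,0,0],
    [0,0,0],
    [0,0,0],
    [0.0417,0,0],
    [0.0417,0,0],
    [0.0417,0,0],
    [0.0417,0,0],
    [0.0417,0,0],
    [0.0417,0,0],
    [0.0417,0,0],
    [0.0417,0,0],
    [0,0,0],
    [0,0,0]
  ],
  "grip": [1,1,1,1,1,1,1,1,1,1,1,1,1,1,1,1]
}}

```text
clock: 9.05
tcp_pos: [622.6, 234.2, 104.0]
tool_rot: [0.705, 0.709, 0.008, 0.008]
wrist_force: [-0.9, 0.5, -3.2]
gripper_width: 0.124
finger_force: 50.0
```

Run:
```python
from mp import *
o=robot.get_obs(); print(np.round(o["tcp_pos"],1),np.round(o["wrist_force"],1),np.round(o["joint_pos"],2))
im,d,W=cloud("wrist")
plan([tcp(51,0,6,0)])
```

```text
[622.6 234.2 104. ] [-0.9  0.5 -3.2] [ 0.26  0.66  1.58 -0.01  0.89  0.26]
turn [ 0.0152  0.0003 -0.0015] rows 1 [ 0.0152  0.0003 -0.0015]  slide [ 0.0006 -0.0016  0.0248] rows 1 [ 0.0006 -0.0016  0.0248]
```

Call:
{"fn": "drive_tool", "kwargs": {
  "slide": [
    [0,0,0.006],
    [0,0,0.006],
    [0,0,0.004],
    [0,0,0.004],
    [0,0,0.003],
    [0,0,0],
    [0,0,0]
  ],
  "angular": [
    [0.0152,0,-0.0015],
    [0,0,0],
    [0,0,0],
    [0,0,0],
    [0,0,0],
    [0,0,0],
    [0,0,0]
  ],
  "grip": [1,1,1,1,1,1,1]
}}

```text
clock: 9.68
tcp_pos: [621.5, 234.4, 98.2]
tool_rot: [0.705, 0.71, -0.001, -0.0]
wrist_force: [-1.9, 0.1, 1.9]
gripper_width: 0.121
finger_force: 50.0
```

Call:
{"fn": "drive_tool", "kwargs": {
  "slide": [
    [0,0,0],
    [0,0,0],
    [0,0,0],
    [0,0,0],
    [0,0,0],
    [0,0,0],
    [0,0,-0.02],
    [0,0,-0.06],
    [0,0,-0.1],
    [0,0,-0.14],
    [0,0,-0.14],
    [0,0,-0.14],
    [0,0,0]
  ],
  "angular": [
    [0,0,0],
    [0,0,0],
    [0,0,0],
    [0,0,0],
    [0,0,0],
    [0,0,0],
    [0,0,0],
    [0,0,0],
    [0,0,0],
    [0,0,0],
    [0,0,0],
    [0,0,0],
    [0,0,0]
  ],
  "grip": [0.65,0.65,0.65,0.65,0.65,0.65,0.65,0.65,0.65,0.65,0.65,0.5,0]
}}

```text
clock: 10.77
tcp_pos: [623.8, 235.1, 255.6]
tool_rot: [0.705, 0.71, 0.003, 0.003]
wrist_force: [0.9, 0.3, 0.7]
gripper_width: 0.44
finger_force: 0.0
```

Run:
```python
from mp import *
o=robot.get_obs(); print(np.round(o["tcp_pos"],1),o["gripper_width"])
im,d,W=cloud("wrist"); Z=W[...,2]
m=(np.hypot(W[...,0]-621,W[...,1]-234)<45)&(Z<137.5)&(Z>110); p=W[m]; print(m.sum(),np.median(p[:,2]),cv2.minAreaRect(p[:,:2].astype(np.float32)))
plan([((540,-20,250),-2.8,0),((502.5,-262.8,215),-2.8,0),((502.5,-262.8,93),-2.8,0)])
```

```text
[623.8 235.1 255.6] 0.4400745208949093
690 135.04340534419237 ((632.2251586914062, 223.3173828125), (70.2840576171875, 56.47106170654297), 72.2717056274414)
turn [ 0.0029 -0.0001  0.0357] rows 1 [ 0.0029 -0.0001  0.0357]  slide [-1.0344 -0.2818  0.0083] rows 7 [-0.1478 -0.0403  0.0012]
turn [0. 0. 0.] rows 0 [0. 0. 0.]  slide [-0.9774 -0.1024  0.14  ] rows 7 [-0.1396 -0.0146  0.02  ]
turn [0. 0. 0.] rows 0 [0. 0. 0.]  slide [0.    0.    0.488] rows 4 [0.    0.    0.122]
```

Module A's plate top sits at 135 mm, so it stands on the floor. On to module B.

Call:
{"fn": "drive_tool", "kwargs": {
  "slide": [
    [0,0,0],
    [-0.1478,-0.0403,0],
    [-0.1478,-0.0403,0],
    [-0.1478,-0.0403,0],
    [-0.1478,-0.0403,0],
    [-0.1478,-0.0403,0],
    [-0.1478,-0.0403,0],
    [-0.1478,-0.0403,0],
    [-0.1396,-0.0146,0.02],
    [-0.1396,-0.0146,0.02],
    [-0.1396,-0.0146,0.02],
    [-0.1396,-0.0146,0.02],
    [-0.1396,-0.0146,0.02],
    [-0.1396,-0.0146,0.02],
    [-0.1396,-0.0146,0.02],
    [0,0,0],
    [0,0,0]
  ],
  "angular": [
    [0.003,0,0.0357],
    [0,0,0],
    [0,0,0],
    [0,0,0],
    [0,0,0],
    [0,0,0],
    [0,0,0],
    [0,0,0],
    [0,0,0],
    [0,0,0],
    [0,0,0],
    [0,0,0],
    [0,0,0],
    [0,0,0],
    [0,0,0],
    [0,0,0],
    [0,0,0]
  ],
  "grip": [0,0,0,0,0,0,0,0,0,0,0,0,0,0,0,0,0]
}}

```text
clock: 12.23
tcp_pos: [500.1, -264.5, 213.1]
tool_rot: [0.725, 0.689, -0.003, -0.003]
wrist_force: [0.4, 0.9, -0.3]
gripper_width: 0.997
finger_force: 0.0
```

Run:
```python
from mp import *
o=robot.get_obs(); print(np.round(o["tcp_pos"],1),o["gripper_width"])
im,d,W=cloud("wrist"); Z=W[...,2]
m=(np.hypot(W[...,0]-502,W[...,1]+263)<35)&(Z<137.5)&(Z>120); p=W[m]; print(m.sum(),np.median(p[:,2]),cv2.minAreaRect(p[:,:2].astype(np.float32)))
plan([((502.5,-262.8,93),-2.8,0)])
```

```text
[ 500.1 -264.5  213.1] 0.9974025664660616
757 130.07881155546613 ((501.72662353515625, -261.1932067871094), (50.10160827636719, 11.352124214172363), 86.9927978515625)
turn [-0.0053  0.0006 -0.001 ] rows 1 [-0.0053  0.0006 -0.001 ]  slide [0.0025 0.0078 0.4822] rows 4 [0.0006 0.002  0.1206]
```

Call:
{"fn": "drive_tool", "kwargs": {
  "slide": [
    [0.006,0.006,0.12],
    [0,0,0.12],
    [0,0,0.12],
    [0,0,0.12],
    [0,0,0],
    [0,0,0],
    [0,0,0],
    [0,0,0],
    [0,0,0],
    [0,0,0],
    [0,0,0],
    [0,0,0],
    [0,0,0],
    [0,0,0],
    [0,0,0],
    [0,0,0],
    [0,0,0],
    [0,0,0],
    [0,0,0],
    [0,0,0]
  ],
  "angular": [
    [-0.005,0,0],
    [0,0,0],
    [0,0,0],
    [0,0,0],
    [0,0,0],
    [0,0,0],
    [0,0,0],
    [0,0,0],
    [0,0,0],
    [0,0,0],
    [0,0,0],
    [0,0,0],
    [0,0,0],
    [0,0,0],
    [0,0,0],
    [0,0,0],
    [0,0,0],
    [0,0,0],
    [0,0,0],
    [0,0,0]
  ],
  "grip": [0,0,0,0,1,1,1,1,1,1,1,1,1,1,1,1,1,1,1,1]
}}

```text
clock: 13.95
tcp_pos: [502.4, -262.0, 94.4]
tool_rot: [0.724, 0.69, -0.0, 0.001]
wrist_force: [-0.7, 0.3, -0.9]
gripper_width: 0.122
finger_force: 50.0
```

Call:
{"fn": "drive_tool", "kwargs": {
  "slide": [
    [0,0,-0.02],
    [0,0,-0.04],
    [0,0,-0.08],
    [0,0,-0.12],
    [0,0,-0.12],
    [0,0,-0.12],
    [0,0,-0.12],
    [0,0,-0.12],
    [0,0,-0.12],
    [0,0,-0.1],
    [0,0,0],
    [0,0,0]
  ],
  "angular": [
    [0,0,0],
    [0,0,0],
    [0,0,0],
    [0,0,0],
    [0,0,0],
    [0,0,0],
    [0,0,0],
    [0,0,0],
    [0,0,0],
    [0,0,0],
    [0,0,0],
    [0,0,0]
  ],
  "grip": [1,1,1,1,1,1,1,1,1,1,1,1]
}}

```text
clock: 14.95
tcp_pos: [502.2, -261.4, 335.6]
tool_rot: [0.724, 0.69, -0.0, 0.002]
wrist_force: [-0.6, -0.5, -5.4]
gripper_width: 0.126
finger_force: 50.0
```

Run:
```python
from mp import *
o=robot.get_obs(); print(np.round(o["tcp_pos"],1),o["gripper_width"],o["finger_force"],np.round(o["wrist_force"],1))
plan([tcp(160,-90,218,30)])
```

```text
[ 502.2 -261.4  335.6] 0.1257408265664587 49.99774217605591 [-0.6 -0.5 -5.4]
turn [-0.3314  0.0114 -0.0345] rows 5 [-0.0663  0.0023 -0.0069]  slide [1.6197 0.5647 0.515 ] rows 12 [0.135  0.0471 0.0429]
```

Call:
{"fn": "drive_tool", "kwargs": {
  "slide": [
    [0,0,0],
    [0,0,0],
    [0,0,0],
    [0,0,0],
    [0,0,0],
    [0.135,0.0471,0.042],
    [0.135,0.0471,0.042],
    [0.135,0.0471,0.042],
    [0.135,0.0471,0.042],
    [0.135,0.0471,0.042],
    [0.135,0.0471,0.042],
    [0.135,0.0471,0.042],
    [0.135,0.0471,0.042],
    [0.135,0.0471,0.042],
    [0.135,0.0471,0.042],
    [0.135,0.0471,0.042],
    [0.135,0.0471,0.042],
    [0,0,0],
    [0,0,0]
  ],
  "angular": [
    [-0.0663,0.0023,-0.0069],
    [-0.0663,0.0023,-0.0069],
    [-0.0663,0.0023,-0.0069],
    [-0.0663,0.0023,-0.0069],
    [-0.0663,0.0023,-0.0069],
    [0,0,0],
    [0,0,0],
    [0,0,0],
    [0,0,0],
    [0,0,0],
    [0,0,0],
    [0,0,0],
    [0,0,0],
    [0,0,0],
    [0,0,0],
    [0,0,0],
    [0,0,0],
    [0,0,0],
    [0,0,0]
  ],
  "grip": [1,1,1,1,1,1,1,1,1,1,1,1,1,1,1,1,1,1,1]
}}

```text
clock: 16.53
tcp_pos: [683.7, 146.8, 292.9]
tool_rot: [0.68, 0.687, 0.182, 0.179]
wrist_force: [-0.7, -0.2, -4.4]
gripper_width: 0.123
finger_force: 50.0
```

Run:
```python
from mp import *
o=robot.get_obs(); print(np.round(o["tcp_pos"],1),np.round(o["wrist_force"],1))
plan([tcp(60,-90,150,30),tcp(56,-90,68,30)])
```

```text
[683.7 146.8 292.9] [-0.7 -0.2 -4.4]
turn [-0.0044 -0.0013  0.0014] rows 1 [-0.0044 -0.0013  0.0014]  slide [-0.0075 -0.4715  0.0337] rows 4 [-0.0019 -0.1179  0.0084]
turn [0. 0. 0.] rows 0 [0. 0. 0.]  slide [-0.     -0.1779  0.2761] rows 3 [-0.     -0.0593  0.092 ]
```

Call:
{"fn": "drive_tool", "kwargs": {
  "slide": [
    [-0.0075,0,0.0337],
    [0,-0.0786,0],
    [0,-0.0786,0],
    [0,-0.0786,0],
    [0,-0.0786,0],
    [0,-0.0786,0],
    [0,-0.0786,0],
    [0,0,0],
    [0,0,0]
  ],
  "angular": [
    [-0.004,0,0],
    [0,0,0],
    [0,0,0],
    [0,0,0],
    [0,0,0],
    [0,0,0],
    [0,0,0],
    [0,0,0],
    [0,0,0]
  ],
  "grip": [1,1,1,1,1,1,1,1,1]
}}

```text
clock: 17.28
tcp_pos: [586.2, 141.2, 228.7]
tool_rot: [0.681, 0.685, 0.185, 0.183]
wrist_force: [0.4, 0.1, -2.9]
gripper_width: 0.121
finger_force: 50.0
```

Run:
```python
from mp import *
o=robot.get_obs(); print(np.round(o["tcp_pos"],1),np.round(o["wrist_force"],1))
plan([tcp(56,-90,68,30)])
```

```text
[586.2 141.2 228.7] [ 0.4  0.1 -2.9]
turn [ 0.002  -0.0002 -0.001 ] rows 1 [ 0.002  -0.0002 -0.001 ]  slide [ 0.012  -0.1829  0.2826] rows 3 [ 0.004  -0.061   0.0942]
```

Call:
{"fn": "drive_tool", "kwargs": {
  "slide": [
    [0.012,0,0],
    [0,-0.0366,0.0565],
    [0,-0.0366,0.0565],
    [0,-0.0366,0.0565],
    [0,-0.0366,0.0565],
    [0,-0.0366,0.0565],
    [0,0,0],
    [0,0.0086,0.0211],
    [0,0.0097,0.0228],
    [0,0.011,0.0243],
    [0,0.0125,0.0257],
    [0,0.0141,0.0268],
    [0,0.0159,0.0278],
    [0,0.0177,0.0285],
    [0,0.0197,0.029],
    [0,0,0],
    [0,0,0]
  ],
  "angular": [
    [0,0,0],
    [0,0,0],
    [0,0,0],
    [0,0,0],
    [0,0,0],
    [0,0,0],
    [0,0,0],
    [0.0417,0,0],
    [0.0417,0,0],
    [0.0417,0,0],
    [0.0417,0,0],
    [0.0417,0,0],
    [0.0417,0,0],
    [0.0417,0,0],
    [0.0417,0,0],
    [0,0,0],
    [0,0,0]
  ],
  "grip": [1,1,1,1,1,1,1,1,1,1,1,1,1,1,1,1,1]
}}

```text
clock: 18.7
tcp_pos: [624.2, 144.7, 105.1]
tool_rot: [0.705, 0.709, 0.008, 0.009]
wrist_force: [-1.0, -0.1, -3.3]
gripper_width: 0.125
finger_force: 50.0
```

Run:
```python
from mp import *
o=robot.get_obs(); print(np.round(o["tcp_pos"],1),np.round(o["wrist_force"],1))
plan([tcp(51,-90,6.5,0)])
```

```text
[624.2 144.7 105.1] [-1.  -0.1 -3.3]
turn [ 0.0152  0.0002 -0.0013] rows 1 [ 0.0152  0.0002 -0.0013]  slide [-0.001  -0.0087  0.0264] rows 1 [-0.001  -0.0087  0.0264]
```

Call:
{"fn": "drive_tool", "kwargs": {
  "slide": [
    [0,-0.008,0.006],
    [0,0,0.006],
    [0,0,0.004],
    [0,0,0.004],
    [0,0,0.003],
    [0,0,0],
    [0,0,0]
  ],
  "angular": [
    [0.0152,0,-0.0013],
    [0,0,0],
    [0,0,0],
    [0,0,0],
    [0,0,0],
    [0,0,0],
    [0,0,0]
  ],
  "grip": [1,1,1,1,1,1,1]
}}

```text
clock: 19.28
tcp_pos: [621.3, 144.6, 99.5]
tool_rot: [0.705, 0.71, -0.001, 0.0]
wrist_force: [-1.2, 1.2, 0.5]
gripper_width: 0.12
finger_force: 50.0
```

Call:
{"fn": "drive_tool", "kwargs": {
  "slide": [
    [0,0,0.001],
    [0,0,0],
    [0,0,0],
    [0,0,0],
    [0,0,0],
    [0,0,0],
    [0,0,-0.02],
    [0,0,-0.06],
    [0,0,-0.1],
    [0,0,-0.14],
    [0,0,-0.14],
    [0,0,-0.1],
    [0,0,0],
    [0,0,0]
  ],
  "angular": [
    [0,0,0],
    [0,0,0],
    [0,0,0],
    [0,0,0],
    [0,0,0],
    [0,0,0],
    [0,0,0],
    [0,0,0],
    [0,0,0],
    [0,0,0],
    [0,0,0],
    [0,0,0],
    [0,0,0],
    [0,0,0]
  ],
  "grip": [1,0.65,0.65,0.65,0.65,0.65,0.65,0.65,0.65,0.65,0.65,0.5,0,0]
}}

```text
clock: 20.45
tcp_pos: [621.9, 144.8, 240.5]
tool_rot: [0.705, 0.71, -0.0, 0.001]
wrist_force: [-0.4, 0.5, -0.3]
gripper_width: 0.505
finger_force: 0.0
```

```bash
cat > cups.py <<'E'
from h import *
def cups(name,lo=38,hi=60,off=None):
    "round things in height band: centre from silhouette above lo"
    im,d,W=cloud(name); Z=W[...,2]; b=im.max(2)<90
    m=((Z>lo)&(Z<hi)&b&(W[...,0]>380)&(W[...,1]>-480)&(W[...,1]<120)).astype(np.uint8)
    m=cv2.morphologyEx(m,cv2.MORPH_CLOSE,np.ones((3,3)))
    n,l,s,_=cv2.connectedComponentsWithStats(m); out=[]
    for i in range(1,n):
        if s[i,4]<60: continue
        p=W[l==i]; p=p[np.isfinite(p[:,0])]; c,r=cv2.minEnclosingCircle(p[:,:2].astype(np.float32))
        out.append((np.round(c,1),round(r,1),round(float(np.percentile(p[:,2],95)),1)))
    return im,W,out
E
python3 - <<'E'
from cups import *
o=robot.get_obs(); print(np.round(o["tcp_pos"],1),np.round(o["joint_pos"],2))
im,W,c=cups("top"); save(im,"t3"); [print(k) for k in c]
Z=W[...,2]
m=(abs(W[...,0]-621)<40)&(abs(W[...,1]-190)<90)&(Z<137)&(Z>125); print("plates z",np.median(Z[m]))
E
```

```text
[621.9 144.8 240.5] [ 0.13  0.49  1.49 -0.    1.16  0.12]
(array([ 846.3, -302.3]), 108.4, 58.8)
(array([ 662.8, -142.4]), 34.0, 49.7)
(array([ 643.8, -259.7]), 33.9, 50.0)
(array([574.6,  95.3]), 95.9, 62.5)
(array([ 571.6, -387.5]), 33.9, 57.0)
plates z 133.74423142309521
```

View pics/t3.png

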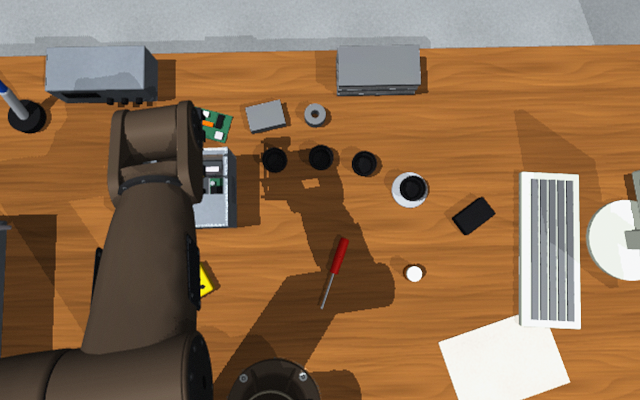

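Top view: arm over hatch 1, a placed module's green board visible at (214,185); cups still at (274,160), (320,157), (364,163), stand at (412,188). No fourth cup. Go to the cup at (644,-260).

Run:
```python
from cups import *
plan([((643.9,-259.5,190),0,0),((643.9,-259.5,27),0,0)])
```

```text
turn [-0.0013  0.0013  0.0045] rows 1 [-0.0013  0.0013  0.0045]  slide [-1.6171  0.0903  0.1955] rows 11 [-0.147   0.0082  0.0178]
turn [0. 0. 0.] rows 0 [0. 0. 0.]  slide [0.    0.    0.652] rows 5 [0.     0.     0.1304]
```

Call:
{"fn": "drive_tool", "kwargs": {
  "slide": [
    [0,0,0],
    [-0.147,0.0082,0.0178],
    [-0.147,0.0082,0.0178],
    [-0.147,0.0082,0.0178],
    [-0.147,0.0082,0.0178],
    [-0.147,0.0082,0.0178],
    [-0.147,0.0082,0.0178],
    [-0.147,0.0082,0.0178],
    [-0.147,0.0082,0.0178],
    [-0.147,0.0082,0.0178],
    [-0.147,0.0082,0.0178],
    [-0.147,0.0082,0.0178],
    [0,0,0],
    [0,0,0]
  ],
  "angular": [
    [-0.001,0.001,0.0045],
    [0,0,0],
    [0,0,0],
    [0,0,0],
    [0,0,0],
    [0,0,0],
    [0,0,0],
    [0,0,0],
    [0,0,0],
    [0,0,0],
    [0,0,0],
    [0,0,0],
    [0,0,0],
    [0,0,0]
  ],
  "grip": [0,0,0,0,0,0,0,0,0,0,0,0,0,0],
  "grip_force": 20
}}

```text
clock: 21.67
tcp_pos: [643.2, -261.1, 187.7]
tool_rot: [0.708, 0.706, -0.001, -0.002]
wrist_force: [0.5, 1.1, -0.4]
gripper_width: 1.003
finger_force: 0.0
```

Run:
```python
from cups import *
im,W,c=cups("wrist"); save(im,"w4"); [print(k) for k in c]
plan([((643.9,-259.5,190),0,0),((643.9,-259.5,27),0,0)])
```

```text
(array([ 662.1, -140.2]), 33.6, 48.1)
(array([ 844.3, -270.5]), 78.9, 50.8)
(array([ 643., -257.]), 33.6, 47.9)
(array([ 572.3, -382.2]), 32.2, 55.6)
(array([ 570.7, -413.4]), 16.4, 56.2)
turn [-0.0019 -0.0006 -0.001 ] rows 1 [-0.0019 -0.0006 -0.001 ]  slide [ 0.0008  0.0017 -0.0064] rows 1 [ 0.0008  0.0017 -0.0064]
turn [0. 0. 0.] rows 0 [0. 0. 0.]  slide [0.    0.    0.652] rows 5 [0.     0.     0.1304]
```

View pics/w4.png

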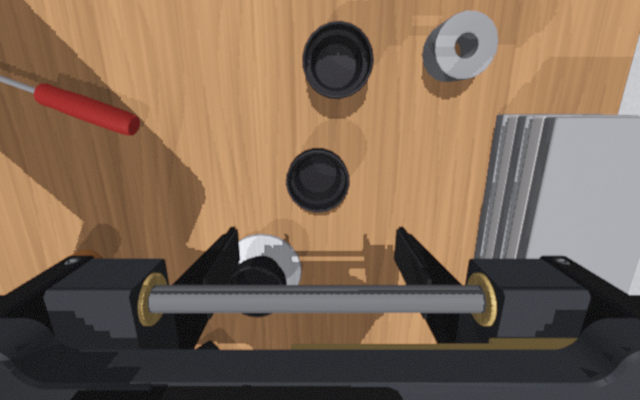

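Cup is centred between the fingers at (318,180). Descend, grip, lift.

Call:
{"fn": "drive_tool", "kwargs": {
  "slide": [
    [0.008,0.002,0.12],
    [0,0,0.13],
    [0,0,0.13],
    [0,0,0.13],
    [0,0,0.13],
    [0,0,0],
    [0,0,0],
    [0,0,0],
    [0,0,0],
    [0,0,0],
    [0,0,0],
    [0,0,0],
    [0,0,0],
    [0,0,0]
  ],
  "angular": [
    [-0.002,0,-0.001],
    [0,0,0],
    [0,0,0],
    [0,0,0],
    [0,0,0],
    [0,0,0],
    [0,0,0],
    [0,0,0],
    [0,0,0],
    [0,0,0],
    [0,0,0],
    [0,0,0],
    [0,0,0],
    [0,0,0]
  ],
  "grip": [0,0,0,0,0,0,1,1,1,1,1,1,1,1]
}}

```text
clock: 22.88
tcp_pos: [645.3, -257.8, 31.8]
tool_rot: [0.707, 0.708, 0.001, 0.002]
wrist_force: [-2.0, 1.2, 7.0]
gripper_width: 0.698
finger_force: 20.0
```

Call:
{"fn": "drive_tool", "kwargs": {
  "slide": [
    [0,0,-0.02],
    [0,0,-0.08],
    [0,0,-0.12],
    [0,0,-0.12],
    [0,0,-0.06],
    [0,0,0],
    [0,0,0]
  ],
  "angular": [
    [0,0,0],
    [0,0,0],
    [0,0,0],
    [0,0,0],
    [0,0,0],
    [0,0,0],
    [0,0,0]
  ],
  "grip": [1,1,1,1,1,1,1]
}}

```text
clock: 23.47
tcp_pos: [644.7, -257.6, 130.9]
tool_rot: [0.707, 0.708, 0.001, 0.002]
wrist_force: [-0.3, 0.7, -1.6]
gripper_width: 0.701
finger_force: 20.0
```

Run:
```python
from cups import *
o=robot.get_obs(); print(np.round(o["tcp_pos"],1),o["gripper_width"]*95,o["finger_force"])
plan([((571.8,-386.8,126),0,0),((571.8,-386.8,66),0,0)])
```

```text
[ 644.7 -257.6  130.9] 66.56644189808871 19.998644809238613
turn [0.0024 0.0008 0.001 ] rows 1 [0.0024 0.0008 0.001 ]  slide [-0.5168 -0.2917  0.0197] rows 4 [-0.1292 -0.0729  0.0049]
turn [0. 0. 0.] rows 0 [0. 0. 0.]  slide [0.   0.   0.24] rows 2 [0.   0.   0.12]
```

Run:
```python
from cups import *
o=robot.get_obs(); p=np.array(o["tcp_pos"])
im,d,W=cloud("wrist"); save(im[100:340,160:480],"w5")
L=W-p; m=(np.hypot(L[...,0],L[...,1])<40)&(abs(L[...,2])<35)&(im.max(2)<90)
q=L[m]; print(m.sum(),np.percentile(q[:,2],[5,50,90,95,99]))
r=q[q[:,2]>np.percentile(q[:,2],90)-4]; c,rr=cv2.minEnclosingCircle(r[:,:2].astype(np.float32)); print(c,rr)
im=optics.camera("side")[0][130:250,270:430]; save(cv2.resize(im,None,fx=3.5,fy=3.5),"s5")
```

```text
10514 [-27.21822661  -5.51234572  15.77068983  24.34556709  32.77976939]
(-0.005928913131356239, 7.9074482917785645) 38.374229431152344
```

View pics/s5.png

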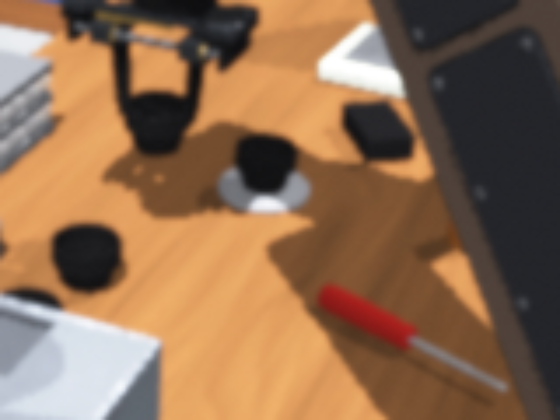

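View pics/w5.png

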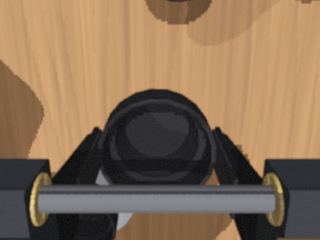

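Cup is held upright (side crop (158,120)), the stand is at (265,170).

Call:
{"fn": "drive_tool", "kwargs": {
  "slide": [
    [-0.0854,-0.0487,0],
    [-0.0854,-0.0487,0],
    [-0.0854,-0.0487,0],
    [-0.0854,-0.0487,0],
    [-0.0854,-0.0487,0],
    [-0.0854,-0.0487,0],
    [0,0,0],
    [0,0,0],
    [0,0,0]
  ],
  "angular": [
    [0.0024,0.0008,0.001],
    [0,0,0],
    [0,0,0],
    [0,0,0],
    [0,0,0],
    [0,0,0],
    [0,0,0],
    [0,0,0],
    [0,0,0]
  ],
  "grip": [1,1,1,1,1,1,1,1,1]
}}

```text
clock: 24.32
tcp_pos: [571.5, -385.1, 128.9]
tool_rot: [0.707, 0.707, -0.0, -0.002]
wrist_force: [0.2, 0.7, -0.5]
gripper_width: 0.699
finger_force: 20.0
```

Call:
{"fn": "drive_tool", "kwargs": {
  "slide": [
    [-0.002,0,0.07],
    [0,0,0.07],
    [0,0,0.06],
    [0,0,0.03],
    [0,0,0.02],
    [0,0,0],
    [0,0,0]
  ],
  "angular": [
    [0,0,0],
    [0,0,0],
    [0,0,0],
    [0,0,0],
    [0,0,0],
    [0,0,0],
    [0,0,0]
  ],
  "grip": [1,1,1,1,1,1,1]
}}

```text
clock: 24.9
tcp_pos: [572.0, -385.9, 68.0]
tool_rot: [0.707, 0.707, -0.0, -0.001]
wrist_force: [1.0, -0.4, -0.5]
gripper_width: 0.701
finger_force: 20.0
```

No contact force, cup is inside the rim. Final seating.

Call:
{"fn": "drive_tool", "kwargs": {
  "slide": [
    [0,0,0.008],
    [0,0,0.008],
    [0,0,0.006],
    [0,0,0.004],
    [0,0,0],
    [0,0,0]
  ],
  "angular": [
    [0,0,0],
    [0,0,0],
    [0,0,0],
    [0,0,0],
    [0,0,0],
    [0,0,0]
  ],
  "grip": [1,1,1,1,1,1]
}}

```text
clock: 25.4
tcp_pos: [571.7, -386.2, 61.9]
tool_rot: [0.707, 0.707, -0.0, -0.0]
wrist_force: [-2.6, 2.0, 6.4]
gripper_width: 0.698
finger_force: 20.0
```

Call:
{"fn": "drive_tool", "kwargs": {
  "slide": [
    [0,0,0],
    [0,0,0],
    [0,0,0],
    [0,0,0],
    [0,0,-0.04],
    [0,0,-0.1],
    [0,0,-0.14],
    [0,0,-0.14],
    [0,0,-0.1],
    [0,0,0],
    [0.1245,0.0455,0],
    [0.1245,0.0455,0],
    [0.1245,0.0455,0],
    [0.1245,0.0455,0],
    [0.1245,0.0455,0],
    [0.1245,0.0455,0],
    [0.1245,0.0455,0],
    [0.1245,0.0455,0],
    [0,0,0],
    [0,0,0]
  ],
  "angular": [
    [0,0,0],
    [0,0,0],
    [0,0,0],
    [0,0,0],
    [0,0,0],
    [0,0,0],
    [0,0,0],
    [0,0,0],
    [0,0,0],
    [0,0,0],
    [0,0,0],
    [0,0,0],
    [0,0,0],
    [0,0,0],
    [0,0,0],
    [0,0,0],
    [0,0,0],
    [0,0,0],
    [0,0,0],
    [0,0,0]
  ],
  "grip": [0,0,0,0,0,0,0,0,0,0,0,0,0,0,0,0,0,0,0,0]
}}

```text
clock: 27.07
tcp_pos: [662.9, -135.5, 191.1]
tool_rot: [0.706, 0.708, -0.0, -0.001]
wrist_force: [0.1, 0.6, 0.0]
gripper_width: 1.005
finger_force: 0.0
```

Run:
```python
from cups import *
im,W,c=cups("top",38,90); [print(k) for k in c]
im,W,c=cups("wrist"); save(im,"w6"); [print("w",k) for k in c]
plan([((662.8,-141.9,190),0,0),((662.8,-141.9,27),0,0)])
```

```text
(array([ 845.5, -302. ]), 108.3, 83.4)
(array([574.4,  99. ]), 96.8, 89.5)
(array([ 572.1, -388.9]), 35.0, 78.2)
w (array([658.4, -13.3]), 33.6, 48.1)
w (array([ 662.2, -139.6]), 33.7, 48.0)
w (array([ 844.3, -208.2]), 17.9, 52.4)
w (array([ 570.2, -360.1]), 22.2, 46.5)
turn [-0.001  -0.0004  0.    ] rows 1 [-0.001  -0.0004  0.    ]  slide [-0.0171  0.0014  0.0044] rows 1 [-0.0171  0.0014  0.0044]
turn [0. 0. 0.] rows 0 [0. 0. 0.]  slide [0.    0.    0.652] rows 5 [0.     0.     0.1304]
```

Call:
{"fn": "drive_tool", "kwargs": {
  "slide": [
    [-0.02,0,0.12],
    [0,0,0.13],
    [0,0,0.13],
    [0,0,0.13],
    [0,0,0.13],
    [0,0,0],
    [0,0,0],
    [0,0,0],
    [0,0,0],
    [0,0,0],
    [0,0,0],
    [0,0,0],
    [0,0,0],
    [0,0,0]
  ],
  "angular": [
    [0,0,0],
    [0,0,0],
    [0,0,0],
    [0,0,0],
    [0,0,0],
    [0,0,0],
    [0,0,0],
    [0,0,0],
    [0,0,0],
    [0,0,0],
    [0,0,0],
    [0,0,0],
    [0,0,0],
    [0,0,0]
  ],
  "grip": [0,0,0,0,0,0,1,1,1,1,1,1,1,1]
}}

```text
clock: 28.33
tcp_pos: [663.0, -142.3, 32.8]
tool_rot: [0.707, 0.707, 0.0, 0.0]
wrist_force: [-1.2, -0.2, 7.0]
gripper_width: 0.694
finger_force: 19.9
```

Call:
{"fn": "drive_tool", "kwargs": {
  "slide": [
    [0,0,-0.02],
    [0,0,-0.08],
    [0,0,-0.12],
    [0,0,-0.12],
    [0,0,-0.12],
    [0,0,-0.06],
    [0,0,0],
    [0,0,0]
  ],
  "angular": [
    [0,0,0],
    [0,0,0],
    [0,0,0],
    [0,0,0],
    [0,0,0],
    [0,0,0],
    [0,0,0],
    [0,0,0]
  ],
  "grip": [1,1,1,1,1,1,1,1]
}}

```text
clock: 29.0
tcp_pos: [662.7, -142.1, 161.9]
tool_rot: [0.707, 0.707, 0.0, -0.0]
wrist_force: [-0.1, 0.2, -1.5]
gripper_width: 0.699
finger_force: 19.9
```

Run:
```python
from cups import *
o=robot.get_obs(); print(np.round(o["tcp_pos"],1),o["gripper_width"]*95,o["finger_force"])
plan([((571.7,-386,158),0,0)])
```

```text
[ 662.7 -142.1  161.9] 66.41568784446582 19.90750510711223
turn [ 0.     -0.0002  0.0001] rows 1 [ 0.     -0.0002  0.0001]  slide [-0.9757 -0.3639  0.0155] rows 7 [-0.1394 -0.052   0.0022]
```

Call:
{"fn": "drive_tool", "kwargs": {
  "slide": [
    [-0.1228,-0.0455,0],
    [-0.1228,-0.0455,0],
    [-0.1228,-0.0455,0],
    [-0.1228,-0.0455,0],
    [-0.1228,-0.0455,0],
    [-0.1228,-0.0455,0],
    [-0.1228,-0.0455,0],
    [-0.1228,-0.0455,0],
    [0,0,0],
    [0,0,0],
    [0,0,0]
  ],
  "angular": [
    [0,0,0],
    [0,0,0],
    [0,0,0],
    [0,0,0],
    [0,0,0],
    [0,0,0],
    [0,0,0],
    [0,0,0],
    [0,0,0],
    [0,0,0],
    [0,0,0]
  ],
  "grip": [1,1,1,1,1,1,1,1,1,1,1]
}}

```text
clock: 29.92
tcp_pos: [571.3, -387.1, 159.6]
tool_rot: [0.707, 0.707, -0.0, -0.002]
wrist_force: [-0.4, 0.6, -0.1]
gripper_width: 0.7
finger_force: 19.9
```

Call:
{"fn": "drive_tool", "kwargs": {
  "slide": [
    [0,0,0.08],
    [0,0,0.08],
    [0,0,0.06],
    [0,0,0.04],
    [0,0,0.02],
    [0,0,0],
    [0,0,0]
  ],
  "angular": [
    [0,0,0],
    [0,0,0],
    [0,0,0],
    [0,0,0],
    [0,0,0],
    [0,0,0],
    [0,0,0]
  ],
  "grip": [1,1,1,1,1,1,1]
}}

```text
clock: 30.5
tcp_pos: [572.0, -387.4, 91.5]
tool_rot: [0.707, 0.707, -0.0, -0.001]
wrist_force: [-0.6, 0.4, -0.4]
gripper_width: 0.698
finger_force: 19.9
```

Call:
{"fn": "drive_tool", "kwargs": {
  "slide": [
    [0,0,0.008],
    [0,0,0.008],
    [0,0,0.006],
    [0,0,0],
    [0,0,0]
  ],
  "angular": [
    [0,0,0],
    [0,0,0],
    [0,0,0],
    [0,0,0],
    [0,0,0]
  ],
  "grip": [1,1,1,1,1]
}}

```text
clock: 30.92
tcp_pos: [571.6, -387.8, 85.7]
tool_rot: [0.707, 0.707, -0.0, -0.001]
wrist_force: [1.1, 0.1, -0.6]
gripper_width: 0.695
finger_force: 19.9
```

Not yet in contact; 1–2 mm more, then release and go to the last cup.

Call:
{"fn": "drive_tool", "kwargs": {
  "slide": [
    [0,0,0.004],
    [0,0,0.004],
    [0,0,0],
    [0,0,0]
  ],
  "angular": [
    [0,0,0],
    [0,0,0],
    [0,0,0],
    [0,0,0]
  ],
  "grip": [1,1,1,1]
}}

```text
clock: 31.25
tcp_pos: [571.7, -387.9, 84.8]
tool_rot: [0.707, 0.707, -0.0, -0.0]
wrist_force: [-2.2, 1.9, 7.5]
gripper_width: 0.695
finger_force: 19.9
```

Call:
{"fn": "drive_tool", "kwargs": {
  "slide": [
    [0,0,0],
    [0,0,0],
    [0,0,0],
    [0,0,0],
    [0,0,-0.04],
    [0,0,-0.1],
    [0,0,-0.14],
    [0,0,-0.14],
    [0,0,-0.02],
    [0.136,0.032,0],
    [0.136,0.032,0],
    [0.136,0.032,0],
    [0.136,0.032,0],
    [0.136,0.032,0],
    [0.136,0.032,0],
    [0.136,0.032,0],
    [0.136,0.032,0],
    [0.136,0.032,0],
    [0.136,0.032,0],
    [0.122,0.026,0]
  ],
  "angular": [
    [0,0,0],
    [0,0,0],
    [0,0,0],
    [0,0,0],
    [0,0,0],
    [0,0,0],
    [0,0,0],
    [0,0,0],
    [0,0,0],
    [0,0,0],
    [0,0,0],
    [0,0,0],
    [0,0,0],
    [0,0,0],
    [0,0,0],
    [0,0,0],
    [0,0,0],
    [0,0,0],
    [0,0,0],
    [0,0,0]
  ],
  "grip": [0,0,0,0,0,0,0,0,0,0,0,0,0,0,0,0,0,0,0,0]
}}

```text
clock: 32.92
tcp_pos: [658.5, -15.2, 194.3]
tool_rot: [0.707, 0.707, -0.0, -0.001]
wrist_force: [0.2, -0.4, -0.0]
gripper_width: 1.003
finger_force: 0.0
```

Run:
```python
from cups import *
im,W,c=cups("top",38,110); [print(k) for k in c]; save(im,"t7")
im,W,c=cups("wrist"); save(im,"w7"); [print("w",k) for k in c]
plan([((658.4,-15.5,190),0,0),((658.4,-15.5,27),0,0)])
```

```text
(array([ 845.3, -302. ]), 108.4, 82.4)
(array([ 572. , -387.6]), 34.2, 99.3)
w (array([604. ,  96.9]), 62.5, 60.4)
w (array([515.9,  96.2]), 28.0, 58.6)
w (array([658. , -12.6]), 33.7, 48.2)
turn [-0.0005 -0.0008  0.0027] rows 1 [-0.0005 -0.0008  0.0027]  slide [-0.0097 -0.0011  0.0163] rows 1 [-0.0097 -0.0011  0.0163]
turn [0. 0. 0.] rows 0 [0. 0. 0.]  slide [0.    0.    0.652] rows 5 [0.     0.     0.1304]
```

Call:
{"fn": "drive_tool", "kwargs": {
  "slide": [
    [-0.008,0,0.135],
    [0,0,0.13],
    [0,0,0.13],
    [0,0,0.13],
    [0,0,0.13],
    [0,0,0],
    [0,0,0],
    [0,0,0],
    [0,0,0],
    [0,0,0],
    [0,0,0],
    [0,0,0],
    [0,0,0],
    [0,0,0]
  ],
  "angular": [
    [0,0,0.002],
    [0,0,0],
    [0,0,0],
    [0,0,0],
    [0,0,0],
    [0,0,0],
    [0,0,0],
    [0,0,0],
    [0,0,0],
    [0,0,0],
    [0,0,0],
    [0,0,0],
    [0,0,0],
    [0,0,0]
  ],
  "grip": [0,0,0,0,0,0,1,1,1,1,1,1,1,1]
}}

```text
clock: 34.18
tcp_pos: [658.6, -19.3, 31.7]
tool_rot: [0.708, 0.706, 0.0, 0.0]
wrist_force: [-1.7, -0.7, 7.6]
gripper_width: 0.709
finger_force: 19.8
```

Call:
{"fn": "drive_tool", "kwargs": {
  "slide": [
    [0,0,-0.02],
    [0,0,-0.08],
    [0,0,-0.12],
    [0,0,-0.12],
    [0,0,-0.12],
    [0,0,-0.12],
    [0,0,0],
    [0,0,0]
  ],
  "angular": [
    [0,0,0],
    [0,0,0],
    [0,0,0],
    [0,0,0],
    [0,0,0],
    [0,0,0],
    [0,0,0],
    [0,0,0]
  ],
  "grip": [1,1,1,1,1,1,1,1]
}}

```text
clock: 34.85
tcp_pos: [658.7, -19.3, 177.2]
tool_rot: [0.708, 0.706, 0.001, 0.001]
wrist_force: [-0.2, -0.4, -0.8]
gripper_width: 0.709
finger_force: 19.7
```

Run:
```python
from cups import *
o=robot.get_obs(); print(np.round(o["tcp_pos"],1),o["gripper_width"]*95,o["finger_force"])
plan([((571.7,-387.5,172),0,0)])
```

```text
[658.7 -19.3 177.2] 67.38682504560715 19.7003958793357
turn [ 0.0015 -0.0002 -0.0019] rows 1 [ 0.0015 -0.0002 -0.0019]  slide [-1.4729 -0.3478  0.0209] rows 10 [-0.1473 -0.0348  0.0021]
```

Call:
{"fn": "drive_tool", "kwargs": {
  "slide": [
    [-0.1352,-0.0316,0],
    [-0.1352,-0.0316,0],
    [-0.1352,-0.0316,0],
    [-0.1352,-0.0316,0],
    [-0.1352,-0.0316,0],
    [-0.1352,-0.0316,0],
    [-0.1352,-0.0316,0],
    [-0.1352,-0.0316,0],
    [-0.1352,-0.0316,0],
    [-0.1352,-0.0316,0],
    [-0.1352,-0.0316,0],
    [0,0,0],
    [0,0,0],
    [0,0,0]
  ],
  "angular": [
    [0.001,0,-0.002],
    [0,0,0],
    [0,0,0],
    [0,0,0],
    [0,0,0],
    [0,0,0],
    [0,0,0],
    [0,0,0],
    [0,0,0],
    [0,0,0],
    [0,0,0],
    [0,0,0],
    [0,0,0],
    [0,0,0]
  ],
  "grip": [1,1,1,1,1,1,1,1,1,1,1,1,1,1]
}}

```text
clock: 36.02
tcp_pos: [570.8, -390.3, 173.8]
tool_rot: [0.707, 0.707, -0.001, -0.002]
wrist_force: [0.3, 0.5, -1.8]
gripper_width: 0.711
finger_force: 19.7
```

Call:
{"fn": "drive_tool", "kwargs": {
  "slide": [
    [-0.002,0.002,0.07],
    [0,0,0.07],
    [0,0,0.05],
    [0,0,0.035],
    [0,0,0.02],
    [0,0,0],
    [0,0,0]
  ],
  "angular": [
    [0,0,0],
    [0,0,0],
    [0,0,0],
    [0,0,0],
    [0,0,0],
    [0,0,0],
    [0,0,0]
  ],
  "grip": [1,1,1,1,1,1,1]
}}

```text
clock: 36.6
tcp_pos: [571.8, -391.4, 114.1]
tool_rot: [0.707, 0.707, -0.001, -0.001]
wrist_force: [1.0, -0.3, -0.8]
gripper_width: 0.714
finger_force: 19.7
```

Call:
{"fn": "drive_tool", "kwargs": {
  "slide": [
    [0,0,0.008],
    [0,0,0.008],
    [0,0,0.006],
    [0,0,0.004],
    [0,0,0],
    [0,0,0]
  ],
  "angular": [
    [0,0,0],
    [0,0,0],
    [0,0,0],
    [0,0,0],
    [0,0,0],
    [0,0,0]
  ],
  "grip": [1,1,1,1,1,1]
}}

```text
clock: 37.1
tcp_pos: [571.5, -391.5, 107.3]
tool_rot: [0.707, 0.707, -0.001, -0.001]
wrist_force: [1.0, 0.0, -1.0]
gripper_width: 0.709
finger_force: 19.7
```

Call:
{"fn": "drive_tool", "kwargs": {
  "slide": [
    [0,0,0.004],
    [0,0,0.003],
    [0,0,0.003],
    [0,0,0],
    [0,0,0]
  ],
  "angular": [
    [0,0,0],
    [0,0,0],
    [0,0,0],
    [0,0,0],
    [0,0,0]
  ],
  "grip": [1,1,1,1,1]
}}

```text
clock: 37.52
tcp_pos: [571.6, -391.7, 105.7]
tool_rot: [0.707, 0.707, -0.001, -0.001]
wrist_force: [-2.4, 2.5, 6.4]
gripper_width: 0.707
finger_force: 19.7
```

Seated at the predicted height. Release, rise, move aside, check.

Call:
{"fn": "drive_tool", "kwargs": {
  "slide": [
    [0,0,0],
    [0,0,0],
    [0,0,0],
    [0,0,0],
    [0,0,0],
    [0,0,-0.04],
    [0,0,-0.1],
    [0,0,-0.14],
    [0,0,-0.14],
    [0,0,-0.1],
    [0.12,0,0],
    [0.12,0,0],
    [0.12,0,0],
    [0.12,0,0],
    [0.12,0,0],
    [0.12,0,0],
    [0,0,0],
    [0,0,0],
    [0,0,0]
  ],
  "angular": [
    [0,0,0],
    [0,0,0],
    [0,0,0],
    [0,0,0],
    [0,0,0],
    [0,0,0],
    [0,0,0],
    [0,0,0],
    [0,0,0],
    [0,0,0],
    [0,0,0],
    [0,0,0],
    [0,0,0],
    [0,0,0],
    [0,0,0],
    [0,0,0],
    [0,0,0],
    [0,0,0],
    [0,0,0]
  ],
  "grip": [0,0,0,0,0,0,0,0,0,0,0,0,0,0,0,0,0,0,0]
}}

```text
clock: 39.1
tcp_pos: [572.1, -212.0, 235.5]
tool_rot: [0.707, 0.707, -0.001, -0.001]
wrist_force: [0.3, -0.6, 0.2]
gripper_width: 1.002
finger_force: 0.0
```

Run:
```python
from cups import *
o=robot.get_obs(); print(np.round(o["tcp_pos"],1))
im,W,c=cups("top",100,140); [print(k) for k in c]; save(im,"t8")
Z=W[...,2]
for y in(144.5,234.3):
    m=(abs(W[...,0]-621)<35)&(abs(W[...,1]-y)<30)&(Z<138)&(Z>125); p=W[m]; print(m.sum(),np.median(p[:,2]),cv2.minAreaRect(p[:,:2].astype(np.float32)))
s=optics.camera("side")[0]; save(cv2.resize(s[130:330,150:430],None,fx=2.5,fy=2.5),"s8")
```

```text
[ 572.1 -212.   235.5]
(array([575.8,  95.1]), 97.3, 135.3)
(array([ 572.8, -387.4]), 34.7, 123.1)
106 133.8154479277718 ((621.3078002929688, 143.04696655273438), (12.339425086975098, 50.45952224731445), 0.8503891229629517)
102 133.47103937339114 ((621.3283081054688, 233.3426971435547), (11.928497314453125, 49.01394271850586), 0.37212780117988586)
```

View pics/t8.png

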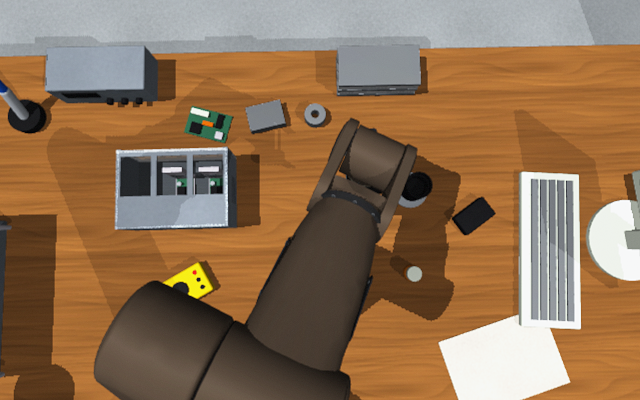

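View pics/s8.png

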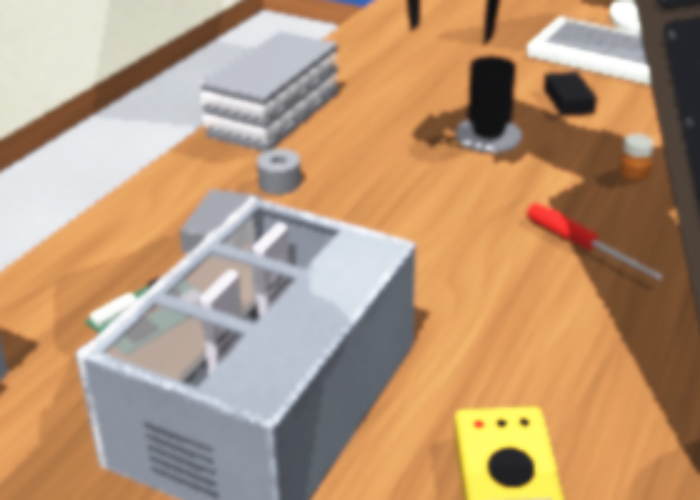

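Both modules stand upright inside the case (plates at px (175,170) and (208,170)), and the side view shows one straight stack at (490,100) with no loose cup left. Handing in.

```bash
python3 -c "
from station import robot
print(robot.job_done())"
```

```text
the job is handed in; nothing more can be done
None
```

I handed the job in at about 39 s. In the last pictures both modules stood upright on the case floor (under hatches 1 and 2), all three loose cups were seated in one straight stack on the fixed cup, and the bystanders looked undisturbed. The hand-in returned no verdict.

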